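Clamp the syrup thermometer in the pan clip at its depth ring

TASK

Take the black pen thermometer out of the wooden stand and push its steel stem down into the guide of the clip on the saucepan's rim, until the blue depth ring is level with the guide's mouth. Nothing but your grip keeps it at that depth while the clip is open, so keep holding the handle there, never letting it sink, and turn the hand so that a finger sweeps the red lever round anticlockwise (seen from above) until it is fully closed. Finish still gripping the thermometer with the ring at the mouth, and leave the other things standing as they are.

Things in the scene. Friction and masses are not known exactly. Their poses are not given: they have to be found in the camera images.
- thermometer: loose pen thermometer, 138 mm, about 60 g, upright in one of the stand's holes. Origin at the stem's tip, z along it to the handle; round, so yaw means nothing. Round-ended steel stem of 10 mm diameter up to 94 mm; round black handle of 18 mm diameter from 94 to 138 mm with two orange bands and a flat top. In the stand the handle is 104 to 148 mm above the worktop.
- depth_ring (a point): centre of the painted blue depth ring on the stem: on the thermometer's axis, 82 mm from the tip, 12 mm below the handle.
- stand: fixed wooden block, pale with a dark edging, 60 x 150 x 75 mm high (long side along its y), origin under its centre. Two holes of 12 mm diameter, 65 mm deep, at y = -42 and +42 mm; the thermometer is in either one, the ice pick in the other.
- clip_mouth (a point): mouth centre of the clip's upright steel guide, 117 mm above the worktop; z up, -x towards the clipped part of the rim. Funnel 22 mm wide inside, 29 outside, narrowing over 12 mm to a 13 mm bore, open below, 58 mm deep in all. Three jaws in the bore grip the stem as the lever closes; until then it slides freely and would drop till the handle (12 mm above the ring) sits on the mouth.
- clip_lever (a joint): angle of the clip's red cam lever about the guide's upright axis: 0 fully open, 1.05 rad fully closed against its stop, growing anticlockwise seen from above; it starts at 0 to 0.25 and stays where it is left (about 0.1 N m of friction, a little more at the end as the jaws grip).
- lever_pad (a point): centre of the lever's red paddle, an upright plate radial to the guide's axis: 17 to 41 mm from the axis, 6 mm thick, 8 to 44 mm above the mouth (centre 29 mm out, 26 mm up). In clip_mouth's frame its bearing about z is -2.618 rad + clip_lever. Fingers that grip the handle with the ring at the mouth reach down beside its faces.
- ice_pick: loose ice pick in the stand's other hole: turned wooden handle, diameter 25 mm, top 160 mm above the worktop; to be left there.
- mill: loose glass salt mill, 44 mm diameter, 90 mm high, grey top; origin under its centre. Leave it.
- jar: loose glass jar with a grey lid, 72 mm wide, 102 mm high; origin under its centre. Leave it.
- teaspoon: loose steel teaspoon, 130 mm long, 11 mm high, lying on the worktop. Leave it.
- trivet: round wooden trivet, 197 mm, 12 mm high, origin under its centre; on it the steel saucepan (156 mm wide, rim 85 mm above the worktop, its handle away to the right and back) and the clip on its rim, all fixed together.
Mind the look-alikes: they are no part of the job. What is shaped like the thermometer but green is not meant.

How it is judged:
By the outcome, as a careful person would: the job done as asked, in the order asked, and still so for the second after the job is handed in, while the arm keeps its last pose, push and grip.
It also fails if it takes over 56 s, if anything falls off the work surface, if the arm or the gripper's body presses on something with over 40 N, if the wrist force passes 120 N, or if a joint passes its speed limit or range.

ROBOT

A 7-joint arm with a two-finger parallel gripper is mounted at the origin on a cart in front of the work surface, level with it; the furniture and walls round the work are solid. World frame = base frame: x ahead of the robot, y to its left, z up, the work surface at z = 0. Lengths are in m, angles in degrees, forces in N, time in s.
With the tool pointing down it reaches from about 0.4 to 0.9 m from the base axis. Payload 5.5 kg.
Tool frame: the origin (TCP) lies at the very end of the fingers, on their centre line; the grasp point (between the pads) lies 19 mm behind it; z points along the fingers, y is the line along which they close (so a half turn about z gives the same grasp; the last joint's range is limited). The gripper opens to 85 mm and grips with 20 to 120 N. Pads are 22 mm wide; open, the fingers measure 114 mm over their backs; the gripper's body (76 mm by 85 mm) begins 54 mm behind the grasp point. The pads swing forward as they close: fully open they stand 13 mm farther back than shut.
Start: joints at [90.997, 28.699, -24.465, 88.831, 12.651, 65.22, -12.049], TCP at [0.158, -0.63, 0.231] pointing down, gripper open.
Joint ranges: [-164.97, 164.97], [-17.58, 116.51], [-87.97, 89.64], [11.32, 138.91], [-80.73, 260.73], [10.89, 115.49], [-147.41, 147.41]. Speed limits (degrees/s): [147.25, 147.25, 180, 180, 180, 180, 180].

INTERFACE

Orientations are given as a 3x3 rotation matrix whose columns are the frame's x, y, z axes.
In Python, from station import get_state, get_image, camera_model, close_job gives the robot as it stands. The module is installed in compiled form; this text tells all that it offers.
- The arm moves only by the shell command python3 -m pendant 'ROWS' [OPENING] [FORCE]. ROWS is JSON, a list of rows, each an object of numbers: "dx", "dy", "dz": the shift along the world's x, y, z in mm; "rx", "ry", "rz": the turn, a rotation vector about the world's x, y, z in degrees. In form: [{"dx": .., "dy": .., "dz": .., "rx": .., "ry": .., "rz": ..}, ...]. A call has 1 to 12 rows; each row is the pose to reach, as a shift and turn from the pose commanded when the call began; what a row does not reach only later rows make up. A row lasts 1/12 s, in which the tool goes at most 41.7 mm and 7.16 degrees, less where a joint would pass 70% of its speed; a pose out of reach is approached as far as the arm can. A call with a gripper value outside its range is refused whole. OPENING is the opening, from -1 (shut) to 1 (fully open), set as the call begins (- or left out, the last holds). The fingers move at their own pace and stop on an object; FORCE is the grip in N (left out, the last holds). Time passes only in rows, so rows that repeat a pose let the fingers close. It gives the time, the measured TCP pose, the force, the opening and the grip force at its end, in the units of the state.
- get_state(): the state, without advancing time (a new reading comes with each control period).
- get_image(name): name is "scene" or "top"; returns the picture (400x640x3 uint8, blue, green, red); there is no depth.
- camera_model(name): a dict with "camera_matrix" (3x3 intrinsics, pixels), "R" (3x3) and "t" (3): a world point X has camera coordinates R X + t. Camera axes: x right, y down, z forward; pixel columns grow to the right and rows downward; lengths in m; the calibration is good to about 2 mm. A picture is of the moment at which its call begins. camera_model takes no time and is no camera call.
- close_job(): hands the job in; it is judged then, once.
The state is a dict: "t": time; "joint_pos": joint angles; "qd": joint speeds; "effort": joint torques, N m; "tool_pos": TCP position; "ee_rot": TCP orientation; "contact_force": force on the tool from outside, world axes, zero at the start; "wrist_torque": the same for the moment, N m; "grip_width": finger opening in m; "grip_force": force on a finger pad.
Only numpy, scipy, OpenCV 4.12 (cv2) and the standard library are available. Lean on these libraries where they do the work, as an engineer would, in place of code of your own. Each camera call takes 0.05 s, during which the arm holds its last target. There are 200 camera calls.

## Working session

There is one attempt and no reset: what is moved stays moved. The work goes in short steps, Python scripts to look and compute and a shell command to move; the robot and the scene stay as the last step left them, time stands still between calls to the robot, and variables do not carry over. Pictures are saved under pics/ and viewed, at most 13 in all, crops included, and the job is handed in when it is done.

```bash
mkdir -p pics; python3 - <<'E'
from station import *
import cv2,numpy as np
for n in("scene","top"):
    cv2.imwrite(f"pics/{n}0.png",get_image(n)); m=camera_model(n)
    print(n,np.round(m["camera_matrix"],1).tolist(),np.round(m["R"],3).tolist(),np.round(m["t"],3).tolist(), np.round(-m["R"].T@m["t"],3) if isinstance(m["R"],np.ndarray) else '')
s=get_state();print(s)
E
```

```text
scene [[382.4, 0.0, 326.6], [0.0, 382.4, 201.5], [0.0, 0.0, 1.0]] [[0.721, -0.693, 0.022], [-0.334, -0.375, -0.865], [0.608, 0.616, -0.501]] [-0.333, 0.296, 0.569] [-0.007 -0.47   0.549]
top [[410.4, 0.0, 325.7], [0.0, 410.4, 201.2], [0.0, 0.0, 1.0]] [[0.081, -0.997, 0.005], [-0.971, -0.08, -0.226], [0.226, 0.013, -0.974]] [0.043, 0.562, 0.97] [0.323 0.075 1.071]
{'t': 0.1, 'joint_pos': array([ 90.99751848,  28.74937452, -24.45190144,  88.88427152,
        12.65084258,  65.21904294, -12.05284389]), 'qd': array([-0.03657161, -0.10907594, -0.06777979, -0.06588633, -0.05662544,
       -0.0238864 ,  0.02953859]), 'effort': array([-1.08393331e-02, -5.70811307e+01, -5.83825082e+00, -2.81748819e+01,
        1.05406056e-02,  5.58945554e-03, -3.63023651e-05]), 'tool_pos': array([ 0.15794974, -0.62988825,  0.23035791]), 'ee_rot': array([[ 9.69958698e-01,  2.43269367e-01, -3.72392178e-04],
       [ 2.43269646e-01, -9.69957208e-01,  1.70093501e-03],
       [ 5.25809057e-05, -1.74042842e-03, -9.99998484e-01]]), 'contact_force': array([-0.08720566, -0.09521158,  1.15068933]), 'wrist_torque': array([-0.00922344,  0.04209931,  0.01404461]), 'grip_force': 0.0, 'grip_width': 0.08500654861358466}
```

View pics/scene0.png

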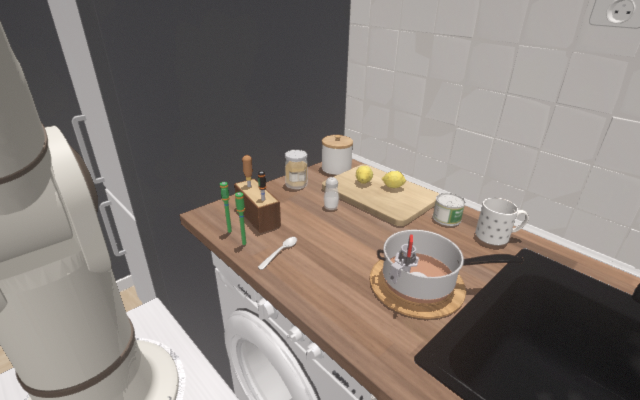

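View pics/top0.png

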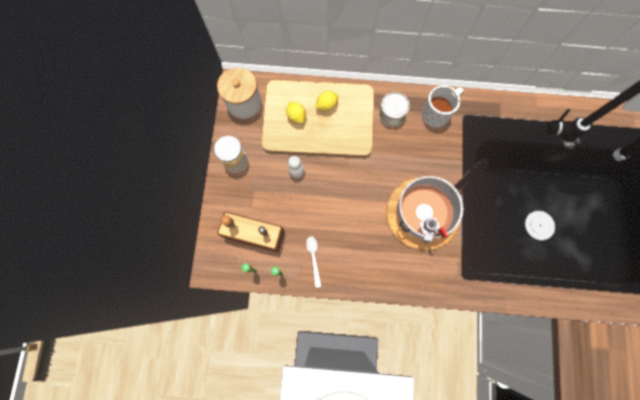

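The scene view shows the black thermometer at about (262,180), in the stand's near hole, with the ice pick at (248,165). The clip is at about (408,255) with its red lever at (410,245). In the top view the thermometer is at about (263,230), the clip at (431,226) and the lever at (444,231). Next I'll zoom in.

```bash
python3 - <<'E'
import cv2,numpy as np
s=cv2.imread("pics/scene0.png");t=cv2.imread("pics/top0.png")
def c(i,x,y,w=66,h=50): return cv2.resize(i[y:y+h,x:x+w],(396,300),interpolation=cv2.INTER_CUBIC)
cv2.imwrite("pics/m0.png",np.vstack([np.hstack([c(s,225,150),c(s,375,225)]),np.hstack([c(t,220,205),c(t,400,195)])]))
E
```

```text
(no output)
```

View pics/m0.png

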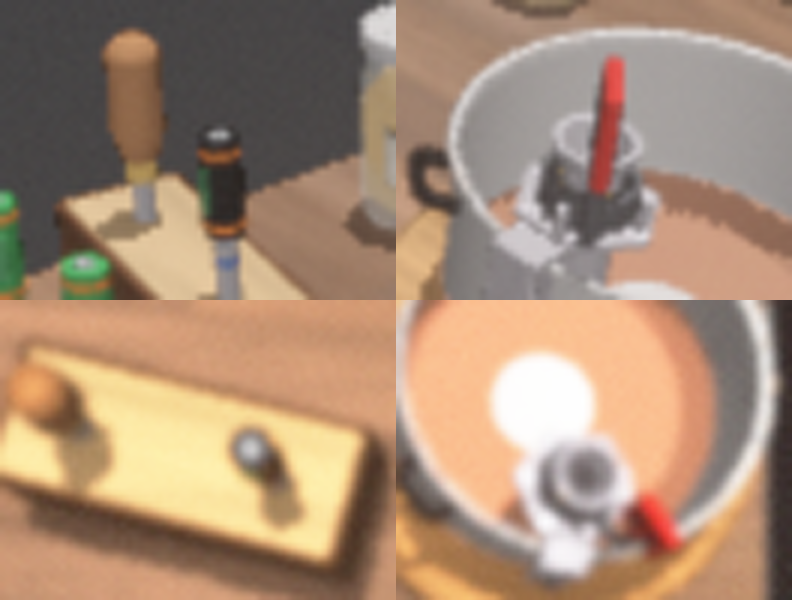

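The crops give the thermometer top at about scene (261.5,172.2) and top (262.8,229.3). The guide mouth is at about scene (408.7,248.3) and top (432.3,223.3), with the rim clip below-left of it in the top view and the lever to the lower right.

```bash
cat > h.py <<'E'
import cv2,numpy as np
from station import *
C={n:camera_model(n) for n in("scene","top")}
def ray(n,uv):
    m={k:np.array(v) for k,v in C[n].items()}
    return -m["R"].T@m["t"], m["R"].T@np.linalg.solve(m["camera_matrix"],[*uv,1])
def plane(n,uv,z): o,d=ray(n,uv); return (o+d*(z-o[2])/d[2])*1000
def tri(a,b):
    o,d=ray("scene",a);p,e=ray("top",b)
    s,t=np.linalg.lstsq(np.c_[d,-e],p-o,rcond=None)[0]
    A,B=o+s*d,p+t*e; return (A+B)*500,np.linalg.norm(A-B)*1000
def proj(n,X):
    m={k:np.array(v) for k,v in C[n].items()};c=m["camera_matrix"]@(m["R"]@(np.array(X)/1000)+m["t"]); return c[:2]/c[2]
def red(n,im):
    h=im.astype(int); m=((h[...,2]>140)&(h[...,1]<70)&(h[...,0]<80)).astype(np.uint8)
    k,l,st,ce=cv2.connectedComponentsWithStats(m); i=1+np.argmax(st[1:,4]); ys,xs=np.where(l==i); return ce[i],np.c_[xs,ys]
E
python3 - <<'E'
from h import *
np.set_printoptions(precision=1,suppress=True)
print("therm",tri((261.5,172.2),(262.8,229.3)),plane("scene",(261.5,172.2),.148),plane("top",(262.8,229.3),.148))
print("ring scene",plane("scene",(262.8,193.7),.092))
print("mouth",tri((408.7,248.3),(432.3,223.3)),plane("scene",(408.7,248.3),.117),plane("top",(432.3,223.3),.117))
t=cv2.imread("pics/top0.png");s=cv2.imread("pics/scene0.png")
ct,pt=red("top",t);cs,ps=red("scene",s);print(ct,len(pt),cs,len(ps))
P,e=tri(cs,ct);print("pad",P,e,plane("top",ct,.150))
for u in((240,0),(668,0)):pass
print("pick",plane("top",(226.3,221.5),.160),"rimclip",plane("top",(427.5,238),.09),
 "stand corners",[plane("top",(220+x/6,205+(y-300)/6),.075) for x,y in((25,345),(365,435),(330,560),(0,470))])
print("greens",[plane("top",p,.1) for p in((246,267),(276,271))],"mill",plane("top",(295,161),.09),"jar",plane("top",(228,146),.1))
E
```

```text
therm (array([459.2, 224.9, 148.8]), np.float64(1.4999647769146744)) [459.5 226.6 148. ] [460.  224.6 148. ]
ring scene [456.4 222.8  92. ]
mouth (array([ 511.5, -167.4,  116.2]), np.float64(0.15963514424717803)) [ 510.4 -168.   117. ] [ 511.4 -167.3  117. ]
[442.9 232.5] 14 [409.2 249.3] 31
pad [ 486.5 -185.5  137.2] 4.00903795783199 [ 485.6 -183.5  150. ]
pick [469.2 306.5 160. ] rimclip [ 479.8 -163.4   90. ] stand corners [array([504.8, 336.4,  75. ]), array([478.9, 192.9,  75. ]), array([426.9, 201.6,  75. ]), array([452.4, 339.5,  75. ])]
greens [array([375.3, 261.3, 100. ]), array([371.8, 190.3, 100. ])] mill [647.5 173.4  90. ] jar [669.6 343.5 100. ]
```

```bash
python3 -m pendant '[{"dx":30,"dy":38,"dz":5,"rz":4},{"dx":60,"dy":76,"dz":10,"rz":8},{"dx":90,"dy":115,"dz":15,"rz":12},{"dx":120,"dy":153,"dz":20,"rz":16},{"dx":150,"dy":192,"dz":25,"rz":20},{"dx":180,"dy":230,"dz":30,"rz":24},{"dx":210,"dy":268,"dz":35,"rz":28},{"dx":240,"dy":306,"dz":40,"rz":32},{"dx":270,"dy":345,"dz":45,"rz":36},{"dx":290,"dy":383,"dz":50,"rz":40},{"dx":300,"dy":420,"dz":50,"rz":45},{"dx":300,"dy":460,"dz":50,"rz":45}]' 0 40; python3 -c "
from station import *;print(get_state()['joint_pos'].round(1))"
```

```text
[ 91.   28.7 -24.5  88.9  12.7  65.2 -12.1]validation failed for argument at $[0]...
```

```bash
python3 -m pendant '[{"dx":30,"dy":38,"dz":5,"rx":0,"ry":0,"rz":4},{"dx":60,"dy":76,"dz":10,"rx":0,"ry":0,"rz":8},{"dx":90,"dy":115,"dz":15,"rx":0,"ry":0,"rz":12},{"dx":120,"dy":153,"dz":20,"rx":0,"ry":0,"rz":16},{"dx":150,"dy":192,"dz":25,"rx":0,"ry":0,"rz":20},{"dx":180,"dy":230,"dz":30,"rx":0,"ry":0,"rz":24},{"dx":210,"dy":268,"dz":35,"rx":0,"ry":0,"rz":28},{"dx":240,"dy":306,"dz":40,"rx":0,"ry":0,"rz":32},{"dx":270,"dy":345,"dz":45,"rx":0,"ry":0,"rz":36},{"dx":290,"dy":383,"dz":50,"rx":0,"ry":0,"rz":40},{"dx":300,"dy":420,"dz":50,"rx":0,"ry":0,"rz":45},{"dx":300,"dy":460,"dz":50,"rx":0,"ry":0,"rz":45}]' 0 40; python3 -c "
from station import *;print(get_state()['joint_pos'].round(1))"
```

```text
t: 1.1
tool_pos: [0.4436, -0.2238, 0.2792]
ee_rot: [[0.51, 0.86, 0.002], [0.86, -0.51, 0.0], [0.001, 0.001, -1.0]]
contact_force: [0.8, 0.1, -0.1]
grip_width: 0.0428
grip_force: 0.0
[ 65.4  12.9 -47.6 106.7  10.4  64.9 -16.5]
```

```bash
python3 -m pendant '[{"dx":0,"dy":33,"dz":0,"rx":0,"ry":0,"rz":0},{"dx":0,"dy":66,"dz":0,"rx":0,"ry":0,"rz":0},{"dx":0,"dy":100,"dz":0,"rx":0,"ry":0,"rz":0},{"dx":0,"dy":133,"dz":0,"rx":0,"ry":0,"rz":0},{"dx":0,"dy":166,"dz":0,"rx":0,"ry":0,"rz":0},{"dx":0,"dy":200,"dz":0,"rx":0,"ry":0,"rz":0},{"dx":0,"dy":233,"dz":0,"rx":0,"ry":0,"rz":0},{"dx":0,"dy":266,"dz":0,"rx":0,"ry":0,"rz":0},{"dx":0,"dy":300,"dz":0,"rx":0,"ry":0,"rz":0},{"dx":0,"dy":333,"dz":-10,"rx":0,"ry":0,"rz":0},{"dx":0,"dy":366,"dz":-30,"rx":0,"ry":0,"rz":0},{"dx":0,"dy":394,"dz":-50,"rx":0,"ry":0,"rz":0}]'; python3 -c "
from station import *;print(get_state()['joint_pos'].round(1))"
python3 -m pendant '[{"dx":0,"dy":0,"dz":0,"rx":0,"ry":0,"rz":0},{"dx":0,"dy":0,"dz":0,"rx":0,"ry":0,"rz":0},{"dx":0,"dy":0,"dz":0,"rx":0,"ry":0,"rz":0}]';  python3 -c "
from station import *;print(get_state()['joint_pos'].round(1))"
```

```text
t: 2.1
tool_pos: [0.4422, 0.1708, 0.2287]
ee_rot: [[0.514, 0.858, 0.002], [0.858, -0.514, 0.0], [0.001, 0.002, -1.0]]
contact_force: [1.0, -0.6, 0.7]
grip_width: 0.0429
grip_force: 0.0
[ 27.7  17.4 -60.3 112.8  17.6  59.5 -71.5]
t: 2.35
tool_pos: [0.4418, 0.1683, 0.2287]
ee_rot: [[0.513, 0.858, -0.001], [0.858, -0.513, -0.0], [-0.001, -0.001, -1.0]]
contact_force: [0.6, 0.6, 0.9]
grip_width: 0.0425
grip_force: 0.0
[ 27.9  17.3 -60.2 112.8  17.4  59.6 -71. ]
```

```bash
python3 -m pendant '[{"dx":9,"dy":28,"dz":0,"rx":0,"ry":0,"rz":0},{"dx":17.5,"dy":56.5,"dz":-10,"rx":0,"ry":0,"rz":0},{"dx":17.5,"dy":56.5,"dz":-25,"rx":0,"ry":0,"rz":0},{"dx":17.5,"dy":56.5,"dz":-45,"rx":0,"ry":0,"rz":0},{"dx":17.5,"dy":56.5,"dz":-60,"rx":0,"ry":0,"rz":0},{"dx":17.5,"dy":56.5,"dz":-60,"rx":0,"ry":0,"rz":0},{"dx":17.5,"dy":56.5,"dz":-60,"rx":0,"ry":0,"rz":0}]'; python3 - <<'E'
from h import *
S=get_image("scene");T=get_image("top");
cv2.imwrite("pics/s1.png",S);cv2.imwrite("pics/t1.png",T)
c=lambda i,x,y:cv2.resize(i[y:y+75,x:x+99],(396,300),interpolation=cv2.INTER_CUBIC)
cv2.imwrite("pics/m1.png",np.hstack([c(S,215,140),c(T,215,190)]))
E
```

```text
t: 2.93
tool_pos: [0.4601, 0.2232, 0.169]
ee_rot: [[0.516, 0.856, -0.0], [0.856, -0.516, -0.001], [-0.001, 0.0, -1.0]]
contact_force: [0.3, -0.7, -0.1]
grip_width: 0.0426
grip_force: 0.0
```

View pics/m1.png

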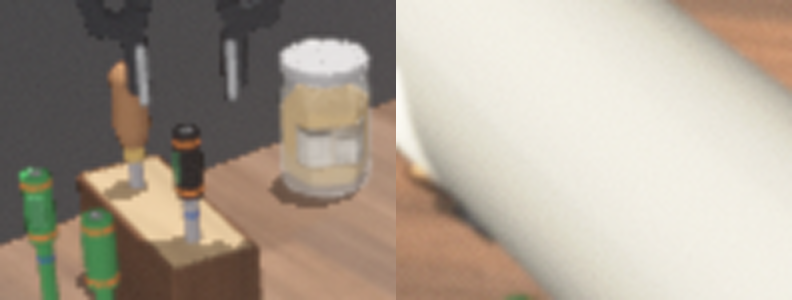

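The fingers straddle the handle: their midpoint is at about x=188 in the crop and the handle is at 187. The ice pick is behind and clear, so I'll descend and grip.

```bash
python3 -m pendant '[{"dx":0,"dy":1,"dz":-15,"rx":0,"ry":0,"rz":0},{"dx":-0.5,"dy":1.5,"dz":-30,"rx":0,"ry":0,"rz":0},{"dx":-0.5,"dy":1.5,"dz":-45,"rx":0,"ry":0,"rz":0},{"dx":-0.5,"dy":1.5,"dz":-57,"rx":0,"ry":0,"rz":0},{"dx":-0.5,"dy":1.5,"dz":-60,"rx":0,"ry":0,"rz":0},{"dx":-0.5,"dy":1.5,"dz":-60,"rx":0,"ry":0,"rz":0},{"dx":-0.5,"dy":1.5,"dz":-60,"rx":0,"ry":0,"rz":0}]' && python3 -m pendant '[{"dx":0,"dy":0,"dz":0,"rx":0,"ry":0,"rz":0},{"dx":0,"dy":0,"dz":0,"rx":0,"ry":0,"rz":0},{"dx":0,"dy":0,"dz":0,"rx":0,"ry":0,"rz":0},{"dx":0,"dy":0,"dz":0,"rx":0,"ry":0,"rz":0},{"dx":0,"dy":0,"dz":0,"rx":0,"ry":0,"rz":0},{"dx":0,"dy":0,"dz":0,"rx":0,"ry":0,"rz":0}]' -1 80
```

```text
t: 3.62
tool_pos: [0.4595, 0.2268, 0.1096]
ee_rot: [[0.514, 0.858, 0.001], [0.858, -0.514, 0.0], [0.001, 0.001, -1.0]]
contact_force: [-0.2, 0.3, 0.1]
grip_width: 0.0427
grip_force: 0.0
t: 4.12
tool_pos: [0.4599, 0.2268, 0.1095]
ee_rot: [[0.514, 0.858, 0.002], [0.858, -0.514, 0.0], [0.001, 0.001, -1.0]]
contact_force: [1.2, -0.8, 5.7]
grip_width: 0.0162
grip_force: 77.9
```

```bash
python3 -m pendant '[{"dx":0,"dy":0,"dz":8,"rx":0,"ry":0,"rz":0},{"dx":0,"dy":0,"dz":20,"rx":0,"ry":0,"rz":0},{"dx":0,"dy":0,"dz":35,"rx":0,"ry":0,"rz":0},{"dx":0,"dy":0,"dz":50,"rx":0,"ry":0,"rz":0},{"dx":0,"dy":0,"dz":66,"rx":0,"ry":0,"rz":0},{"dx":0,"dy":0,"dz":82,"rx":0,"ry":0,"rz":0},{"dx":0,"dy":0,"dz":98,"rx":0,"ry":0,"rz":0},{"dx":0,"dy":0,"dz":114,"rx":0,"ry":0,"rz":0},{"dx":0,"dy":0,"dz":130,"rx":0,"ry":0,"rz":0},{"dx":0,"dy":0,"dz":146,"rx":0,"ry":0,"rz":0},{"dx":0,"dy":0,"dz":160,"rx":0,"ry":0,"rz":0},{"dx":0,"dy":0,"dz":165,"rx":0,"ry":0,"rz":0}]' && python3 -m pendant '[{"dx":2,"dy":-15,"dz":0,"rx":0,"ry":0,"rz":0},{"dx":5,"dy":-45,"dz":0,"rx":0,"ry":0,"rz":0},{"dx":9,"dy":-75,"dz":0,"rx":0,"ry":0,"rz":0},{"dx":13,"dy":-105,"dz":0,"rx":0,"ry":0,"rz":0},{"dx":17,"dy":-135,"dz":0,"rx":0,"ry":0,"rz":0},{"dx":21,"dy":-165,"dz":0,"rx":0,"ry":0,"rz":0},{"dx":25,"dy":-195,"dz":0,"rx":0,"ry":0,"rz":0},{"dx":29,"dy":-225,"dz":0,"rx":0,"ry":0,"rz":0},{"dx":33,"dy":-255,"dz":0,"rx":0,"ry":0,"rz":0},{"dx":37,"dy":-285,"dz":0,"rx":0,"ry":0,"rz":0},{"dx":41,"dy":-315,"dz":0,"rx":0,"ry":0,"rz":0},{"dx":45,"dy":-345,"dz":0,"rx":0,"ry":0,"rz":0}]'; python3 -c "
from station import *;print(get_state()['joint_pos'].round(1))"
```

```text
t: 5.12
tool_pos: [0.4591, 0.2275, 0.2763]
ee_rot: [[0.513, 0.858, 0.002], [0.858, -0.513, 0.001], [0.002, 0.001, -1.0]]
contact_force: [-0.6, 0.7, -1.3]
grip_width: 0.0159
grip_force: 78.4
t: 6.12
tool_pos: [0.5033, -0.1196, 0.2737]
ee_rot: [[0.514, 0.858, -0.001], [0.858, -0.514, 0.0], [-0.0, -0.001, -1.0]]
contact_force: [1.0, -0.7, -0.3]
grip_width: 0.016
grip_force: 78.3
[ 56.   18.  -54.7 104.2  16.   66.  -34.9]
```

```bash
python3 -m pendant '[{"dx":3,"dy":-15,"dz":0,"rx":0,"ry":0,"rz":0},{"dx":6,"dy":-32,"dz":0,"rx":0,"ry":0,"rz":0},{"dx":8,"dy":-44,"dz":0,"rx":0,"ry":0,"rz":0},{"dx":8,"dy":-48,"dz":0,"rx":0,"ry":0,"rz":0},{"dx":8,"dy":-48,"dz":0,"rx":0,"ry":0,"rz":0},{"dx":8,"dy":-48,"dz":0,"rx":0,"ry":0,"rz":0},{"dx":8,"dy":-48,"dz":0,"rx":0,"ry":0,"rz":0}]'; python3 - <<'E'
from h import *
S=get_image("scene");T=get_image("top");s=get_state();print(s['tool_pos'],s['joint_pos'].round(1))
cv2.imwrite("pics/s2.png",S);cv2.imwrite("pics/t2.png",T)
p=s['tool_pos']*1000
for k in(-17.5,-99.5):print(k,proj("scene",p+[0,0,k]))
c=lambda i,x,y:cv2.resize(i[y:y+75,x:x+66],(528,600),interpolation=cv2.INTER_CUBIC)
cv2.imwrite("pics/m2.png",c(S,375,155)); cv2.imwrite("pics/m2b.png",c(S,375,195))
hsv=cv2.cvtColor(S,cv2.COLOR_BGR2HSV);m=cv2.inRange(hsv,(100,110,60),(130,255,255));ys,xs=np.where(m);print(len(xs),xs.mean() if len(xs) else 0,ys.mean() if len(xs) else 0)
E
```

```text
t: 6.7
tool_pos: [0.512, -0.1645, 0.274]
ee_rot: [[0.512, 0.859, 0.0], [0.859, -0.512, 0.001], [0.0, -0.0, -1.0]]
contact_force: [0.2, -0.6, -0.8]
grip_width: 0.0162
grip_force: 78.3
[ 0.51206731 -0.16494931  0.27402475] [ 58.   20.3 -53.1 101.6  17.5  66.9 -31.2]
-17.5 [418.47727623 181.11144323]
-99.5 [411.99351721 221.59098835]
1 242.0 216.0
```

```bash
python3 - <<'E'
import cv2,numpy as np
S=cv2.imread("pics/s2.png");cv2.imwrite("pics/m2.png",cv2.resize(S[150:270,365:445],(400,600),interpolation=cv2.INTER_CUBIC))
E
```

```text
(no output)
```

View pics/m2.png

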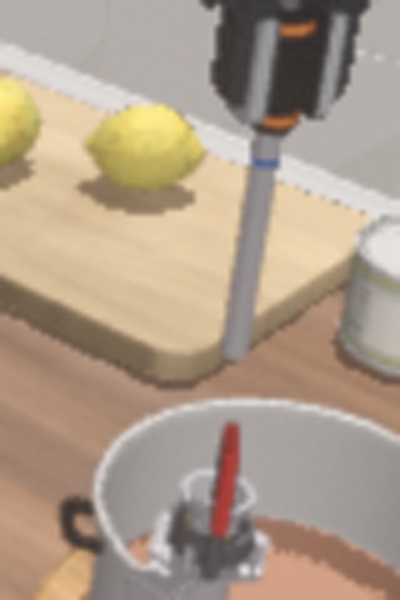

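The ring is at (418.0,182.0) and the tip at (412.0,221.6), against predictions of (418.5,181.1) and (412.0,221.6). So the stem hangs straight, with the ring about 18 mm below the TCP. The mouth at (409,248) agrees with my estimate.

```bash
python3 -m pendant '[{"dx":-1,"dy":-2,"dz":-8,"rx":0,"ry":0,"rz":0},{"dx":-1,"dy":-2,"dz":-20,"rx":0,"ry":0,"rz":0},{"dx":-1,"dy":-2,"dz":-33,"rx":0,"ry":0,"rz":0},{"dx":-1,"dy":-2,"dz":-45,"rx":0,"ry":0,"rz":0},{"dx":-1,"dy":-2,"dz":-52,"rx":0,"ry":0,"rz":0},{"dx":-1,"dy":-2,"dz":-58,"rx":0,"ry":0,"rz":0},{"dx":-1,"dy":-2,"dz":-63,"rx":0,"ry":0,"rz":0},{"dx":-1,"dy":-2,"dz":-67,"rx":0,"ry":0,"rz":0},{"dx":-1,"dy":-2,"dz":-70,"rx":0,"ry":0,"rz":0},{"dx":-1,"dy":-2,"dz":-73,"rx":0,"ry":0,"rz":0},{"dx":-1,"dy":-2,"dz":-75,"rx":0,"ry":0,"rz":0},{"dx":-1,"dy":-2,"dz":-75,"rx":0,"ry":0,"rz":0}]'; python3 - <<'E'
from h import *
S=get_image("scene");T=get_image("top");s=get_state();print(s['tool_pos'],s['contact_force'],s['wrist_torque'])
cv2.imwrite("pics/s3.png",S);cv2.imwrite("pics/t3.png",T)
cv2.imwrite("pics/m3.png",np.hstack([cv2.resize(i[y:y+75,x:x+50],(400,600),interpolation=cv2.INTER_CUBIC) for i,x,y in((S,385,200),(T,410,190))]))
E
```

```text
t: 7.8
tool_pos: [0.5109, -0.1684, 0.1986]
ee_rot: [[0.514, 0.858, -0.0], [0.858, -0.514, 0.0], [-0.0, -0.0, -1.0]]
contact_force: [-0.2, -0.1, -0.6]
grip_width: 0.0162
grip_force: 78.4
[ 0.51113504 -0.1684519   0.19903012] [-0.20441878  0.18049659 -0.53308699] [0.02883006 0.01771553 0.00103671]
```

View pics/m3.png

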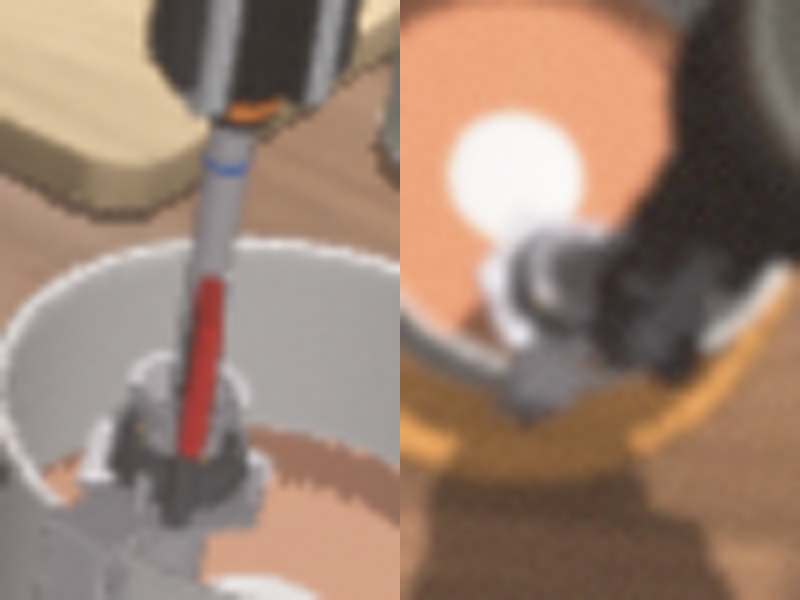

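The stem is inside the funnel with no side force, and the ring is at about (413.1,220.9).

```bash
python3 -m pendant '[{"dx":0,"dy":0.5,"dz":-6,"rx":0,"ry":0,"rz":0},{"dx":0,"dy":0.5,"dz":-12,"rx":0,"ry":0,"rz":0},{"dx":0,"dy":0.5,"dz":-18,"rx":0,"ry":0,"rz":0},{"dx":0,"dy":0.5,"dz":-24,"rx":0,"ry":0,"rz":0},{"dx":0,"dy":0.5,"dz":-30,"rx":0,"ry":0,"rz":0},{"dx":0,"dy":0.5,"dz":-36,"rx":0,"ry":0,"rz":0},{"dx":0,"dy":0.5,"dz":-42,"rx":0,"ry":0,"rz":0},{"dx":0,"dy":0.5,"dz":-47,"rx":0,"ry":0,"rz":0},{"dx":0,"dy":0.5,"dz":-51,"rx":0,"ry":0,"rz":0},{"dx":0,"dy":0.5,"dz":-54,"rx":0,"ry":0,"rz":0},{"dx":0,"dy":0.5,"dz":-55,"rx":0,"ry":0,"rz":0},{"dx":0,"dy":0.5,"dz":-55,"rx":0,"ry":0,"rz":0}]'; python3 - <<'E'
from h import *
for p,tz,xy,uv in(((512,-165),274,0,(418,182)),((511,-168),199,0,(413.1,220.9))):
    print([ (z,proj("scene",(*p,z)).round(1)) for z in (tz-16,tz-18,tz-20)],uv)
S=get_image("scene");s=get_state();print(s['tool_pos'],s['contact_force'],s['wrist_torque'],s['joint_pos'].round(1))
cv2.imwrite("pics/s4.png",S)
cv2.imwrite("pics/m4.png",cv2.resize(S[210:270,375:455],(800,600),interpolation=cv2.INTER_CUBIC))
E
```

```text
t: 8.9
tool_pos: [0.5109, -0.1679, 0.1436]
ee_rot: [[0.514, 0.858, -0.0], [0.858, -0.514, 0.0], [0.0, -0.0, -1.0]]
contact_force: [0.4, 0.1, -1.1]
grip_width: 0.016
grip_force: 78.4
[(258, array([418.6, 180.4])), (256, array([418.4, 181.4])), (254, array([418.3, 182.5]))] (418, 182)
[(183, array([413.7, 218.5])), (181, array([413.5, 219.5])), (179, array([413.4, 220.4]))] (413.1, 220.9)
[ 0.5110546  -0.16790866  0.14386755] [-0.225777   -0.00952234 -0.14766067] [ 0.0267671  -0.03565663 -0.02443393] [ 52.8  29.3 -47.5 108.9  26.6  53.4 -38.4]
```

View pics/m4.png

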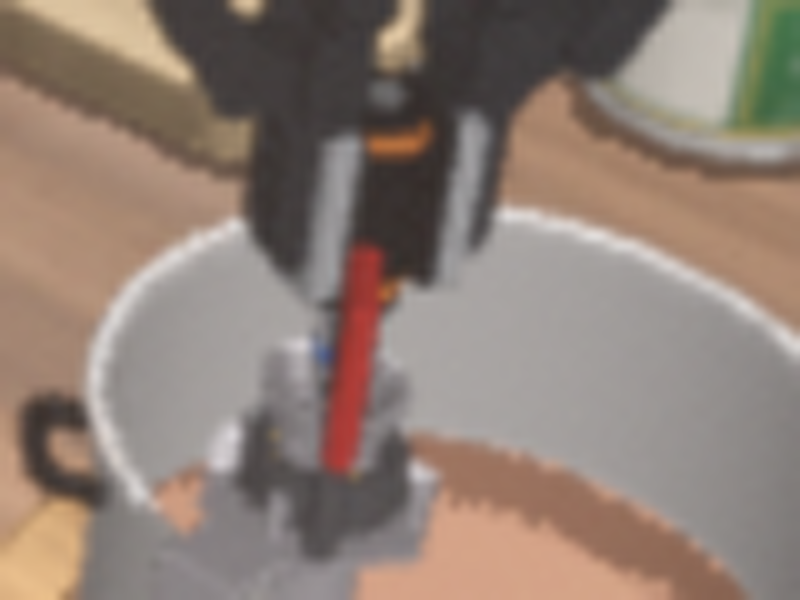

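The red paddle stands in front of the stem here. The ring's blue edge shows at about (407.2,245.2), still a little above the mouth. I'll refine the ring offset from blue-pixel centroids.

```bash
python3 - <<'E'
from h import *
from scipy.optimize import brentq
cam=np.array([-7,-470.])
for f,p,tz in(("s2",(512,-165.5),274),("s3",(511.1,-168.3),198.9)):
    im=cv2.imread(f"pics/{f}.png").astype(float); u,v=proj("scene",(*p,tz-18)).round().astype(int)
    sub=im[v-7:v+9,u-6:u+7]; w=np.clip(sub[...,0]-sub[...,2]-25,0,None)
    ys,xs=np.mgrid[v-7:v+9,u-6:u+7]; c=np.array([(xs*w).sum(),(ys*w).sum()])/w.sum()
    d=cam-p; d/=np.linalg.norm(d); q=np.array(p)+d*4.3
    z=brentq(lambda z:proj("scene",(*q,z))[1]-c[1],50,300); print(f,c.round(2),(w>0).sum(),"offset",tz-z)
    # mean px rows of blue
print("mouth centre proj",proj("scene",(511,-167.7,117)))
E
```

```text
s2 [417.74 182.22] 8 offset 17.24785936121515
s3 [413.03 220.93] 5 offset 18.253326339179722
mouth centre proj [408.75857532 248.11670937]
```

```bash
python3 -m pendant '[{"dx":0,"dy":0,"dz":-3,"rx":0,"ry":0,"rz":0},{"dx":0,"dy":0,"dz":-6,"rx":0,"ry":0,"rz":0},{"dx":0,"dy":0,"dz":-8,"rx":0,"ry":0,"rz":0},{"dx":0,"dy":0,"dz":-9,"rx":0,"ry":0,"rz":0},{"dx":0,"dy":0,"dz":-9,"rx":0,"ry":0,"rz":0},{"dx":0,"dy":0,"dz":-9,"rx":0,"ry":0,"rz":0}]' - 90 && python3 -m pendant '[{"dx":0,"dy":0,"dz":0,"rx":0,"ry":0,"rz":2},{"dx":0,"dy":0,"dz":0,"rx":0,"ry":0,"rz":5},{"dx":0,"dy":0,"dz":0,"rx":0,"ry":0,"rz":8},{"dx":0,"dy":0,"dz":0,"rx":0,"ry":0,"rz":11},{"dx":0,"dy":0,"dz":0,"rx":0,"ry":0,"rz":14},{"dx":0,"dy":0,"dz":0,"rx":0,"ry":0,"rz":17},{"dx":0,"dy":0,"dz":0,"rx":0,"ry":0,"rz":20},{"dx":0,"dy":0,"dz":0,"rx":0,"ry":0,"rz":23},{"dx":0,"dy":0,"dz":0,"rx":0,"ry":0,"rz":26},{"dx":0,"dy":0,"dz":0,"rx":0,"ry":0,"rz":28},{"dx":0,"dy":0,"dz":0,"rx":0,"ry":0,"rz":30},{"dx":0,"dy":0,"dz":0,"rx":0,"ry":0,"rz":30}]'; python3 - <<'E'
from h import *
S=get_image("scene");s=get_state();print(s['tool_pos'],s['contact_force'],s['wrist_torque'],s['joint_pos'].round(1))
cv2.imwrite("pics/s5.png",S)
cv2.imwrite("pics/m5.png",cv2.resize(S[210:270,375:455],(800,600),interpolation=cv2.INTER_CUBIC))
E
```

```text
t: 9.45
tool_pos: [0.5109, -0.1679, 0.1348]
ee_rot: [[0.514, 0.858, -0.0], [0.858, -0.514, 0.0], [0.0, -0.0, -1.0]]
contact_force: [-1.0, -1.1, 0.2]
grip_width: 0.016
grip_force: 87.7
t: 10.45
tool_pos: [0.5115, -0.1663, 0.135]
ee_rot: [[0.014, 1.0, 0.001], [1.0, -0.014, 0.002], [0.002, 0.001, -1.0]]
contact_force: [0.6, 4.1, -0.7]
grip_width: 0.016
grip_force: 89.2
[ 0.51150651 -0.1664182   0.13500534] [ 1.58647278  5.10239036 -0.06189266] [ 0.95265584 -0.27152065 -0.10814928] [ 56.9  32.8 -53.9 109.2  32.3  54.6 -13.1]
```

View pics/m5.png

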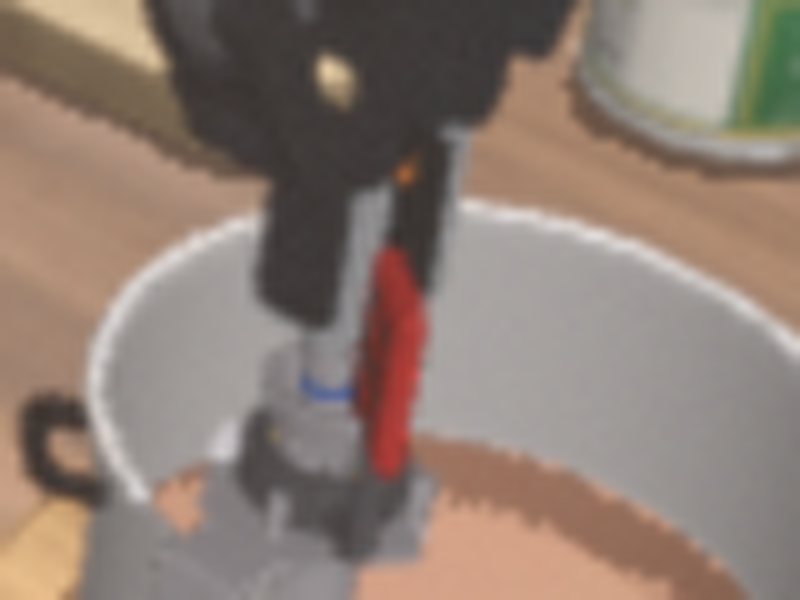

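The finger has started turning the lever. The ring is at about (408.0,249.3), level with the mouth centre once I allow for the stem's front surface. I'll keep sweeping.

```bash
python3 -m pendant '[{"dx":0,"dy":0,"dz":0,"rx":0,"ry":0,"rz":3},{"dx":0,"dy":0,"dz":0,"rx":0,"ry":0,"rz":6},{"dx":0,"dy":0,"dz":0,"rx":0,"ry":0,"rz":9},{"dx":0,"dy":0,"dz":0,"rx":0,"ry":0,"rz":12},{"dx":0,"dy":0,"dz":0,"rx":0,"ry":0,"rz":15},{"dx":0,"dy":0,"dz":0,"rx":0,"ry":0,"rz":18},{"dx":0,"dy":0,"dz":0,"rx":0,"ry":0,"rz":21},{"dx":0,"dy":0,"dz":0,"rx":0,"ry":0,"rz":24},{"dx":0,"dy":0,"dz":0,"rx":0,"ry":0,"rz":27},{"dx":0,"dy":0,"dz":0,"rx":0,"ry":0,"rz":30},{"dx":0,"dy":0,"dz":0,"rx":0,"ry":0,"rz":32},{"dx":0,"dy":0,"dz":0,"rx":0,"ry":0,"rz":32}]'; python3 - <<'E'
from h import *
S=get_image("scene");s=get_state();print(s['tool_pos'],s['contact_force'],s['wrist_torque'],s['joint_pos'].round(1))
cv2.imwrite("pics/s6.png",S)
cv2.imwrite("pics/m6.png",cv2.resize(S[210:270,375:455],(800,600),interpolation=cv2.INTER_CUBIC))
E
```

```text
t: 11.5
tool_pos: [0.512, -0.1671, 0.135]
ee_rot: [[-0.517, 0.856, 0.002], [0.856, 0.517, 0.001], [0.0, 0.003, -1.0]]
contact_force: [3.3, 4.6, -3.4]
grip_width: 0.0162
grip_force: 92.6
[ 0.5120514  -0.1671122   0.13504954] [ 3.78813888  4.06852298 -3.36962734] [ 0.7640185  -0.94601984 -0.00221353] [ 61.3  36.6 -60.9 109.   38.   57.4  14.3]
```

View pics/m6.png

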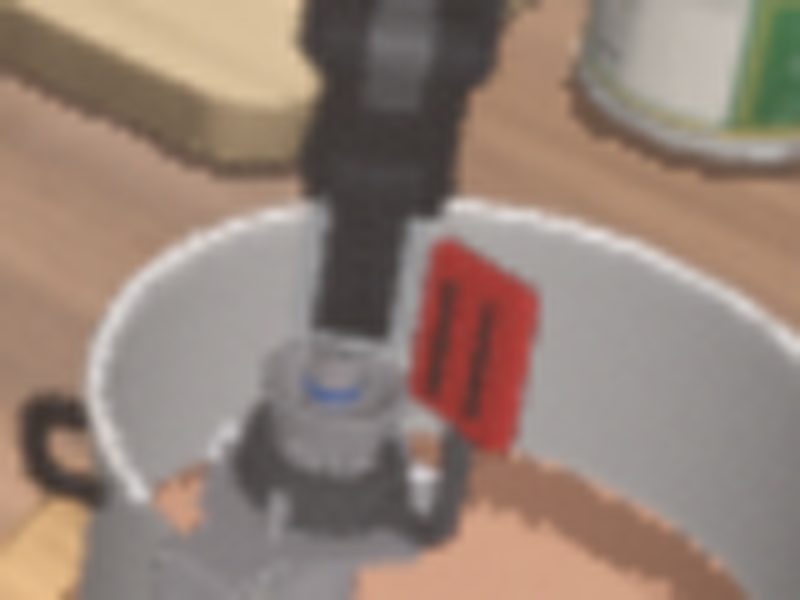

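The ring is still level, at (333,392) in the crop, and the lever is well round. I'll measure the paddle's bearing and move on in smaller steps, watching for the stop.

```bash
cat > pad.py <<'E'
from h import *
S=get_image("scene");s=get_state();c,p=red("scene",S);P=plane("scene",c,.143)[:2]-[511,-167.7]
print("pad bearing",np.degrees(np.arctan2(P[1],P[0])).round(1),"r",np.hypot(*P).round(1),len(p),"hand",np.degrees(np.arctan2(-s['ee_rot'][1,1],-s['ee_rot'][0,1])).round(1),(s['tool_pos']*1000).round(1),s['contact_force'].round(1),s['wrist_torque'].round(2),"j7",s['joint_pos'][6].round(1))
cv2.imwrite(f"pics/p{s['t']:.2f}.png",S)
E
python3 pad.py
python3 -m pendant '[{"dx":0,"dy":0,"dz":0,"rx":0,"ry":0,"rz":2},{"dx":0,"dy":0,"dz":0,"rx":0,"ry":0,"rz":4},{"dx":0,"dy":0,"dz":0,"rx":0,"ry":0,"rz":6},{"dx":0,"dy":0,"dz":0,"rx":0,"ry":0,"rz":8},{"dx":0,"dy":0,"dz":0,"rx":0,"ry":0,"rz":10},{"dx":0,"dy":0,"dz":0,"rx":0,"ry":0,"rz":10}]'>/dev/null; python3 pad.py
python3 -m pendant '[{"dx":0,"dy":0,"dz":0,"rx":0,"ry":0,"rz":2},{"dx":0,"dy":0,"dz":0,"rx":0,"ry":0,"rz":4},{"dx":0,"dy":0,"dz":0,"rx":0,"ry":0,"rz":4}]'>/dev/null; python3 pad.py
```

```text
pad bearing -95.5 r 28.2 100 hand -149.0 [ 512.1 -167.1  135.1] [ 4.1  4.1 -3.5] [ 0.79 -1.04 -0.09] j7 14.3
pad bearing -88.0 r 27.3 103 hand -139.0 [ 511.2 -167.   135. ] [ 0.4  5.4 -0.6] [ 0.85 -0.67 -0.21] j7 22.9
pad bearing -87.9 r 27.8 97 hand -135.0 [ 510.4 -166.9  135. ] [-2.9  5.7  3.2] [ 1.04 -0.3  -0.35] j7 26.3
```

```bash
python3 -m pendant '[{"dx":0,"dy":0,"dz":0,"rx":0,"ry":0,"rz":2},{"dx":0,"dy":0,"dz":0,"rx":0,"ry":0,"rz":4},{"dx":0,"dy":0,"dz":0,"rx":0,"ry":0,"rz":4}]'>/dev/null; python3 pad.py
python3 -m pendant '[{"dx":0,"dy":0,"dz":0,"rx":0,"ry":0,"rz":2},{"dx":0,"dy":0,"dz":0,"rx":0,"ry":0,"rz":4},{"dx":0,"dy":0,"dz":0,"rx":0,"ry":0,"rz":4}]'>/dev/null; python3 pad.py
python3 - <<'E'
import cv2,glob,os
f=max(glob.glob("pics/p*.png"),key=os.path.getmtime);S=cv2.imread(f)
cv2.imwrite("pics/m7.png",cv2.resize(S[210:270,375:455],(800,600),interpolation=cv2.INTER_CUBIC))
E
```

```text
pad bearing -87.3 r 27.6 97 hand -131.0 [ 509.3 -166.2  134.7] [-5.4  6.2  4.7] [ 1.49  0.62 -0.28] j7 29.8
pad bearing -88.6 r 26.8 109 hand -127.0 [ 508.7 -165.9  134.7] [-7.1  7.3  6.7] [ 1.68  0.86 -0.5 ] j7 33.2
```

View pics/m7.png

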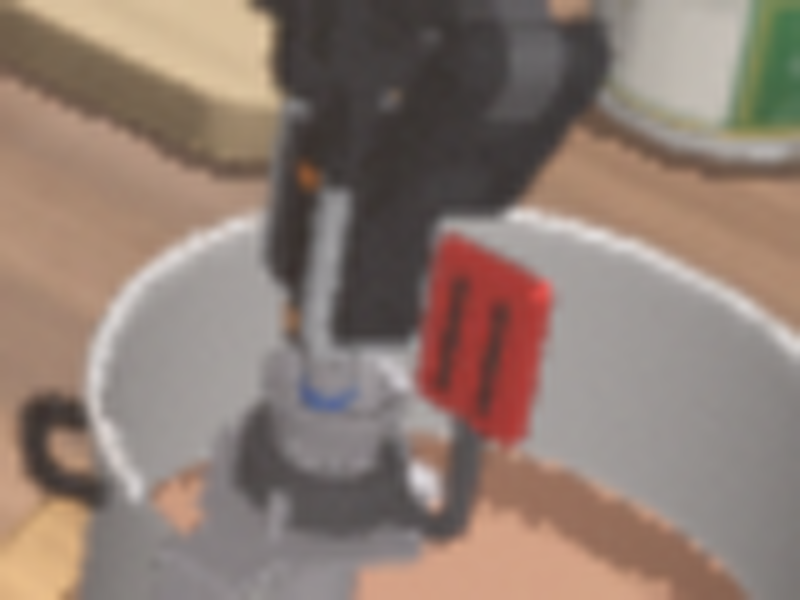

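The lever has stopped at about -88° for the last 12° of hand turn, with the moment rising to 0.5 N m, so it is against its stop. The ring is at crop (328,400), still at the mouth. I'll ease the hand back slightly to relieve the side load and check the ring again.

```bash
python3 -m pendant '[{"dx":0,"dy":0,"dz":0,"rx":0,"ry":0,"rz":-2},{"dx":0,"dy":0,"dz":0,"rx":0,"ry":0,"rz":-5},{"dx":0,"dy":0,"dz":0,"rx":0,"ry":0,"rz":-8},{"dx":0,"dy":0,"dz":0,"rx":0,"ry":0,"rz":-8},{"dx":0,"dy":0,"dz":0,"rx":0,"ry":0,"rz":-8}]'; python3 pad.py
python3 - <<'E'
from h import *
import glob,os
fs=["pics/s5.png","pics/s6.png"]+sorted(glob.glob("pics/p*.png"),key=os.path.getmtime)
for f in fs:
    im=cv2.imread(f).astype(float)[243:256,402:414];w=np.clip(im[...,0]-im[...,2]-25,0,None);ys,xs=np.mgrid[243:256,402:414]
    print(f,((xs*w).sum()/w.sum()).round(2),((ys*w).sum()/w.sum()).round(2),(w>0).sum())
c,p=red("scene",cv2.imread("pics/scene0.png"));P=plane("scene",c,.143)[:2]-[511,-167.7];print("start bearing",np.degrees(np.arctan2(P[1],P[0])))
print([proj("scene",(511-3.7,-167.7-2.2,z)).round(2) for z in(115,117,119)])
S=cv2.imread(fs[-1]);cv2.imwrite("pics/m8.png",cv2.resize(S[150:270,215:455],(800,400),interpolation=cv2.INTER_CUBIC))
E
```

```text
t: 13.47
tool_pos: [0.5104, -0.166, 0.1348]
ee_rot: [[-0.707, 0.707, -0.001], [0.707, 0.707, 0.002], [0.002, 0.001, -1.0]]
contact_force: [-1.0, 6.5, 1.1]
grip_width: 0.0163
grip_force: 92.9
pad bearing -88.7 r 27.5 101 hand -135.0 [ 510.4 -166.   134.8] [-1.4  6.8  1. ] [ 1.53  0.03 -0.2 ] j7 26.3
pics/s5.png 407.3 248.85 6
pics/s6.png 407.92 248.99 6
pics/p11.60.png 407.86 248.98 6
pics/p12.15.png 407.62 249.18 8
pics/p12.45.png 407.59 249.5 8
pics/p12.75.png 407.68 249.75 7
pics/p13.05.png 406.96 249.69 7
pics/p13.52.png 407.57 249.3 8
start bearing -148.09868689590678
[array([408.42, 250.31]), array([408.56, 249.46]), array([408.7 , 248.59])]
```

View pics/m8.png

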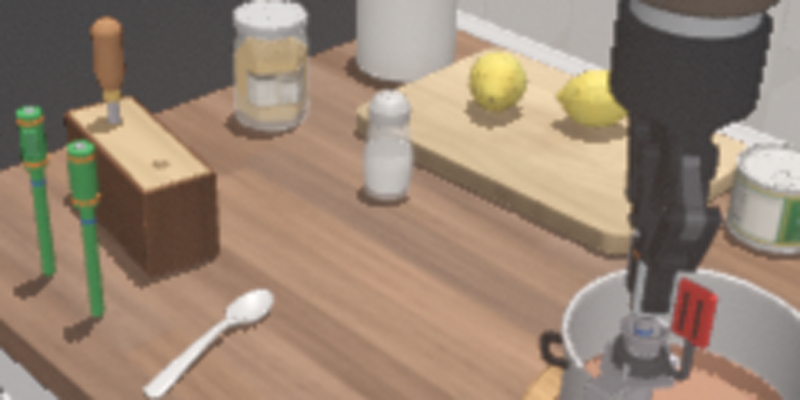

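The ring measures about 117.3 mm against the mouth at 117 mm. The lever has swept about 60° to its stop, and everything else is standing as it was, so I'm handing in.

```bash
python3 -c "
from station import *;print(close_job())"
```

```text
the job is handed in; nothing more can be done
None
```

The job is handed in: the thermometer is still gripped with its blue ring at the guide's mouth (within about 1 mm by camera), the red lever is closed against its stop, and nothing else in the last picture looked disturbed.

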